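# Hold the sprung coating gauge on a marked spot through the guide eyelet

## Task

Take the blue-handled coating gauge out of the white tool rack, pass its stem down through the eyelet of the yellow guide arm and set its brass tip on the red spot of the tilted metal box, square to the box's face. Press gently until the sprung tip is pushed about halfway in (5 of its 10 mm; never hard against its stop), and finish while still holding the gauge pressed there in the gripper, as the reading needs. Leave the marker and everything else where it is.

Things in the scene. Friction and masses are not known exactly. Their poses are not given: they have to be found in the camera images.
- probe: Coating gauge, loose, 0.1 to 0.2 kg: upright round blue handle, black ribs and cap, 26 mm diameter, 62 mm long; below it a steel stem 8 mm thick, 60 mm long, then a brass sprung tip 6 mm thick, 15 mm long. Origin: centre of the handle's underside; z up the handle, away from the tip. Starts upright in the rack, handle underside on the rack's top plate (90 mm above the table).
- plunger (a joint): How far the gauge's sprung tip is pushed in: 0 m fully out, 0.010 m hard against its stop. The push needed is 0.8 N to start and 0.4 N more for each mm (2.8 N at 5 mm).
- tip (a point): Lowest point of the gauge's round-ended brass tip (moves in with the plunger); 75 mm below the handle's underside when fully out. z axis as the gauge's.
- rack: Tool rack, fixed: grey base, white top plate 60 (x) x 160 (y) x 12 mm with its upper face 90 mm above the table and two 12 mm holes at y = +45 mm (gauge) and y = -45 mm (marker); origin on the table under its centre.
- box: Coated grey metal box, 110 (x) x 80 (y) x 45 (z) mm, clamped immovably in the fixture's tilted nest: it leans 15 degrees towards the side the fixture's front faces (its -x). Origin: centre of its underside; z is square to its top face (out of it). Two thin studs 30 mm tall stand near its far (+x) corners, at x = +43, y = +-28 mm.
- spot (a point): Centre of the red spot, 12 mm across, on the box's top face, straight under the eyelet. Axes as the box's: z is square to the face, outwards.
- guide: Eyelet on the yellow guide arm, fixed to the fixture: plate 36 x 36 x 10 mm with a 14 mm hole, mouth chamfered 3 mm. Origin: hole centre at the plate's upper face; z along the hole, outwards (parallel to the box's z). Upper face 40 mm, lower face 30 mm above the spot along z. The arm comes from a post at the box's +y side, no higher than the plate.
- fixture: Whole measuring fixture, fixed to the bench, base plate 170 x 140 mm; origin on the table under its centre; its front (-x) is the low side of the tilted box. Highest point about 120 mm.
- marker: Bystander: black marker with red point, 18 mm diameter, standing in the rack's other hole, 90 mm from the gauge; its top is 140 mm above the table. Origin at the underside of its thick part.
- block: Bystander: steel calibration disc, 48 mm diameter, 12 mm high, lying on the bench; origin under its centre.
- tape: Bystander: roll of yellow tape lying flat, 90 mm diameter, 24 mm high; origin under its centre.
- cup: Bystander: empty orange plastic cup, 54 mm across, 50 mm high; origin under its centre.

How it is judged:
By the outcome, as a careful person would: the job done as asked, in the order asked, and still so for the second after the job is handed in, while the arm keeps its last pose, push and grip.
It also fails if it takes over 48 s, if anything falls off the work surface, if the arm or the gripper's body presses on something with over 40 N, if the wrist force passes 120 N, or if a joint passes its speed limit or range.

## Robot

A 6-joint arm with a two-finger parallel gripper is mounted at the origin on the work surface. World frame = base frame: x ahead of the robot, y to its left, z up, the work surface at z = 0. Lengths are in mm, angles in rad, forces in N, time in s.
With the tool pointing down it reaches from about 275 to 750 mm from the base axis. Payload 10.2 kg.
Tool frame: the origin (TCP) lies on the centre line of the jaws, within the pads' length; the fingertips stand 14 mm ahead of it and the grasp point (between the pads) lies 5 mm behind it; z points along the fingers, y is the line along which they close (so a half turn about z gives the same grasp; the last joint's range is limited). The gripper opens to 88 mm and grips with 3 to 60 N. Pads are 18 mm wide; open, the fingers measure 123 mm over their backs; the gripper's body (75 mm by 187 mm) begins 45 mm behind the grasp point.
Start: joints at [0.918, 0.313, 1.498, -0, 1.331, -0.223], TCP at [218.775, 477.251, 252.72] pointing down, gripper open.
Joint ranges: [-2.94, 2.94], [-0.97, 2.17], [0.19, 2.56], [-1.23, 4.37], [0.02, 3.11], [-2.88, 2.88]. Speed limits (rad/s): [2.39, 2.39, 3.01, 3.14, 3.14, 3.14].

## Interface

Orientations are given as a rotation vector (axis times angle).
In Python, from plant import bot gives the robot as it stands. Calls block until the motion is done:
- bot.move_to(position, orientation): joint-space move of the TCP to a pose.
- bot.move_straight(position, vel=150, ori=None, force_limit=None): straight line of the TCP; ori=None keeps the orientation; vel is the mean speed in mm/s. With force_limit (N) it stops when the force on the tool has changed by that much, and returns True; else False.
- bot.goto_joints(angles): joint-space move.
- bot.set_gripper(opening, grip_force=None): finger opening in mm; grip_force is the grip in N (None keeps the last); returns when the fingers have stopped.
- bot.dwell(seconds).
- bot.solve_ik(position, orientation): joint angles nearest the present ones, or None.
- bot.capture(name): name is "side" or "top"; returns the picture (420x560x3 uint8, blue, green, red); there is no depth.
- bot.camera_model(name): a dict with "vertical_fov" (degrees; the focal length in pixels is half the picture's height over the tangent of half this angle, whatever the lens; pixels are square), "cx", "cy" (the principal point, pixels), "rvec" (rotation vector, rad) and "tvec" (3), from world to camera coordinates, as OpenCV has them. Camera axes: x right, y down, z forward; pixel columns grow to the right and rows downward; lengths in mm; the calibration is good to about 2 mm. A picture is of the moment at which its call begins. camera_model takes no time and is no camera call.
A pose or a line that the arm cannot do raises bot.MotionError and nothing moves.
- bot.hand_in(): hands the job in; it is judged then, once.
Readings, each from a call of its own:
- bot.get_time_s(): time.
- bot.get_q(): joint angles.
- bot.get_joint_velocities(): joint speeds.
- bot.get_tau(): joint torques, N m.
- bot.get_ee_pos(): TCP position.
- bot.get_tool_rot(): TCP orientation.
- bot.get_wrist_force(): force on the tool from outside, world axes, zero at the start.
- bot.get_wrist_torque(): the same for the moment, N m.
- bot.get_finger_gap(): finger opening in mm.
- bot.get_grasp_force(): force on a finger pad.
Only numpy, scipy, OpenCV 4.12 (cv2) and the standard library are available. Lean on these libraries where they do the work, as an engineer would, in place of code of your own. Each camera call takes 0.05 s, during which the arm holds its last target. There are 200 camera calls.

## Working session

There is one attempt and no reset: what is moved stays moved. The work goes in short steps, each a Python script; the robot and the scene stay as the last script left them, time stands still between calls to the robot, and variables do not carry over. Pictures are saved under pics/ and viewed, at most 10 in all, crops included, and the job is handed in when it is done.

```bash
ls; mkdir -p pics
python3 - <<'E'
from plant import bot
import cv2
for n in("side","top"):
    cv2.imwrite(f"pics/{n}0.png",bot.capture(n)); print(n,bot.camera_model(n))
print(bot.get_tool_rot(),bot.get_finger_gap(),bot.get_wrist_force())
E
```

```text
pics
plant.py
side {'vertical_fov': 48.63763170332033, 'cx': 278.8898940978267, 'cy': 204.43805462341464, 'rvec': array([ 0.35890083, -2.62539469,  1.47510977]), 'tvec': array([506.31201478, 144.96508317, 707.7125611 ])}
top {'vertical_fov': 55.20323946665179, 'cx': 275.1941594506765, 'cy': 208.07837048474252, 'rvec': array([ 2.16333821, -2.1815045 ,  0.07904057]), 'tvec': array([ 24.17014848, 534.89959451, 879.45502291])}
[-6.69783675e-01 -3.06889337e+00  1.59877615e-03] 88.17497433324246 [-0.51998964  0.74742799 -0.0519867 ]
```

View pics/side0.png

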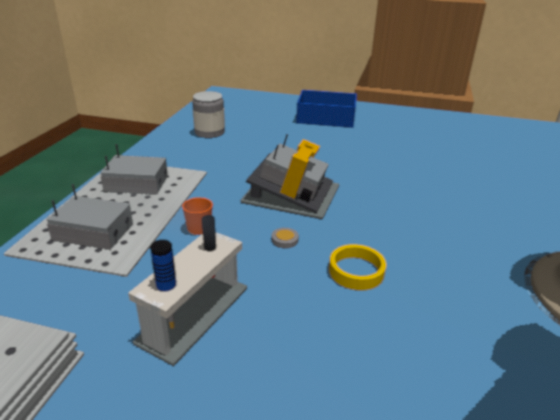

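View pics/top0.png

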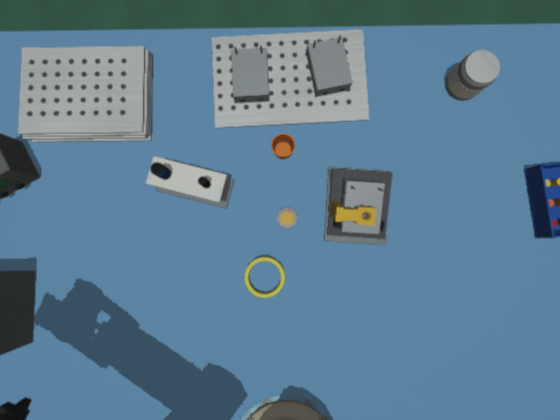

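The side view shows the blue gauge at (163,266), the marker at (209,232) and the yellow guide arm at (300,168). The top view shows the gauge cap at (161,171), the marker at (204,182) and the guide with its eyelet at (366,216). Next I'll zoom in on all four regions.

Run:
```python
import cv2,numpy as np
s=cv2.imread("pics/side0.png");t=cv2.imread("pics/top0.png")
def c(i,x,y,w,h): return cv2.resize(i[y:y+h,x:x+w],(400,300),interpolation=cv2.INTER_CUBIC)
cv2.imwrite("pics/z1.png",np.vstack([np.hstack([c(s,125,200,160,120)*1,c(s,240,125,107,80)]),np.hstack([c(t,140,150,100,75),c(t,310,160,100,75)])]))
```

```text
(no output)
```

View pics/z1.png

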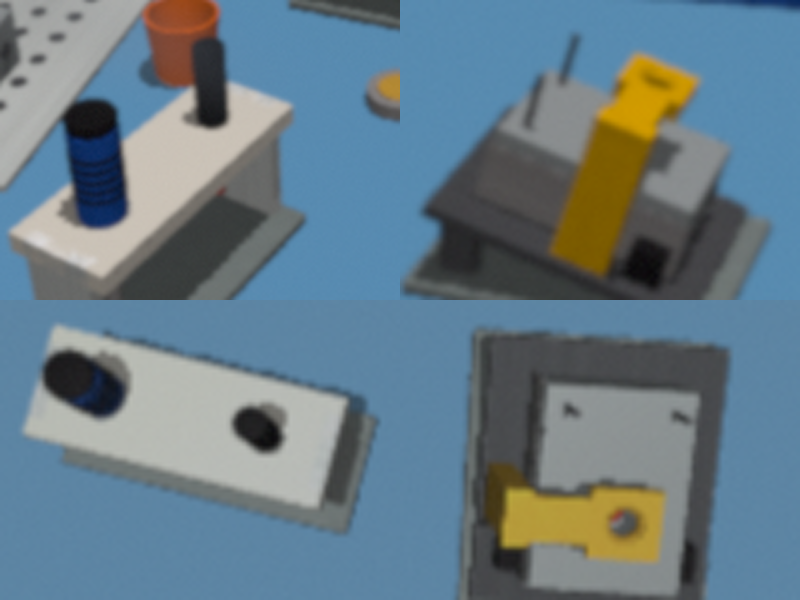

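The zooms show the rack with the gauge cap near top px (157,169), and the eyelet hole near top px (366,216) with the red spot partly visible through it. The eyelet in the side view is near px (309,145), and the studs are on the far (+x) side, so the fixture faces the robot. Now I'll measure these points.

```bash
cat > h.py <<'E'
import numpy as np, cv2
from scipy.spatial.transform import Rotation as R
from plant import bot
class Cam:
    def __init__(s,n):
        m=bot.camera_model(n); f=210/np.tan(np.radians(m["vertical_fov"]/2))
        s.K=np.array([[f,0,m["cx"]],[0,f,m["cy"]],[0,0,1]]); s.R=R.from_rotvec(m["rvec"]).as_matrix(); s.t=np.array(m["tvec"])
        s.C=-s.R.T@s.t
    def ray(s,p): d=s.R.T@np.linalg.solve(s.K,[p[0],p[1],1]); return d/np.linalg.norm(d)
    def plane(s,p,z): d=s.ray(p); return s.C+d*(z-s.C[2])/d[2]
    def proj(s,X): v=s.K@(s.R@np.asarray(X,float)+s.t); return v[:2]/v[2]
S,T=Cam("side"),Cam("top")
def tri(ps,pt):
    a,b=S.ray(ps),T.ray(pt); k=np.linalg.lstsq(np.c_[a,-b],T.C-S.C,rcond=None)[0]
    A,B=S.C+k[0]*a,T.C+k[1]*b; return (A+B)/2,np.linalg.norm(A-B)
def blobs(mask,roi,amin=8):
    x,y,w,h=roi; m=np.zeros(mask.shape,np.uint8); m[y:y+h,x:x+w]=mask[y:y+h,x:x+w]
    cs,_=cv2.findContours(m,cv2.RETR_EXTERNAL,cv2.CHAIN_APPROX_NONE)
    return sorted([c for c in cs if cv2.contourArea(c)>=amin],key=cv2.contourArea,reverse=True)
def cen(c): m=cv2.moments(c); return np.array([m["m10"],m["m01"]])/m["m00"]
E
python3 - <<'E'
from h import *
s=cv2.imread("pics/side0.png");t=cv2.imread("pics/top0.png")
print(S.C,T.C)
for n,i in(("side",s),("top",t)):
    hsv=cv2.cvtColor(i,cv2.COLOR_BGR2HSV); H,Sa,V=cv2.split(hsv)
    if n=="side": pts=[(163,265),(160,247),(209,232),(180,268),(140,300),(302,146),(308,144),(298,168),(290,165),(200,350)]; 
    else: pts=[(157,169),(166,175),(204,182),(188,183),(366,216),(364,215),(350,216),(378,180),(330,200),(300,300)]
    print(n,[tuple(int(v) for v in hsv[y,x]) for x,y in pts])
    r=(135,230,60,70) if n=="side" else (140,150,50,45)
    m=(V<(130 if n=="side" else 110)).astype(np.uint8)*255
    for c in blobs(m,r): print(" dark",cen(c),cv2.contourArea(c),cv2.boundingRect(c))
    ym=cv2.inRange(hsv,(18,140,90),(32,255,255)); r=(270,130,60,80) if n=="side" else (325,190,60,50)
    for c in blobs(ym,r): print(" yel",cen(c),cv2.contourArea(c),cv2.boundingRect(c), cv2.approxPolyDP(c,1.5,True)[:,0].tolist())
    nb=255-cv2.inRange(hsv,(98,110,110),(112,255,255)); 
    for r in ((120,190,140,170),(230,125,120,100)) if n=="side" else ((140,150,100,60),(310,155,95,95)):
        c=blobs(nb,r)[0]; print(" nonblue",cv2.contourArea(c),cv2.approxPolyDP(c,2,True)[:,0].tolist())
    w=cv2.inRange(hsv,(0,0,165),(30,70,255)); r=(120,190,140,170) if n=="side" else (140,150,100,60)
    c=blobs(w,r)[0]; c=cv2.convexHull(c);print(" white",cv2.contourArea(c),cv2.approxPolyDP(c,2,True)[:,0].tolist())
i=t[206:228,354:380]; print("sat");print(cv2.cvtColor(i,cv2.COLOR_BGR2HSV)[:,:,2])
i=s[138:154,296:322]; print(cv2.cvtColor(i,cv2.COLOR_BGR2HSV)[:,:,2])
E
```

```text
[363.33300062 642.78792245 482.7386645 ] [458.75794741   9.26797919 921.73649155]
side [(111, 187, 64), (165, 21, 24), (107, 38, 47), (18, 25, 201), (20, 19, 124), (22, 255, 203), (22, 255, 186), (22, 255, 125), (20, 175, 128), (103, 128, 176)]
 dark [162.41102873 264.93157244] 1079.0 (142, 238, 35, 53)
 dark [189.33925049 294.96055227] 84.5 (180, 287, 15, 13)
 dark [188.67790262 231.92883895] 44.5 (181, 230, 14, 6)
 yel [297.50411168 168.13463377] 871.5 (280, 140, 39, 58) [[304, 140], [299, 145], [298, 151], [293, 155], [280, 191], [291, 197], [294, 197], [308, 157], [313, 155], [318, 147]]
 nonblue 15177.5 [[120, 190], [120, 276], [126, 277], [149, 248], [154, 270], [127, 292], [129, 300], [135, 304], [140, 332], [131, 341], [160, 359], [180, 359], [247, 286], [237, 279], [237, 254], [242, 249], [242, 241], [214, 230], [213, 201], [205, 196], [190, 197], [194, 190]]
 nonblue 5007.0 [[339, 184], [324, 175], [328, 163], [315, 157], [320, 144], [302, 138], [295, 148], [284, 142], [279, 143], [246, 179], [251, 187], [240, 201], [321, 219]]
 white 3398.0 [[240, 243], [165, 310], [130, 293], [201, 236], [218, 235]]
top [(0, 0, 33), (111, 117, 35), (120, 7, 35), (45, 8, 187), (98, 12, 84), (0, 26, 120), (23, 172, 182), (113, 14, 72), (110, 12, 62), (103, 110, 164)]
 dark [160.79896526 170.21212121] 225.5 (151, 162, 21, 17)
 yel [355.7299339  214.68303431] 529.5 (335, 206, 41, 19) [[336, 206], [335, 221], [351, 219], [357, 223], [373, 224], [374, 208], [358, 207], [357, 209], [344, 209], [341, 206]]
 nonblue 3010.5 [[151, 157], [145, 185], [152, 186], [155, 191], [171, 197], [227, 208], [235, 179], [229, 173], [171, 159], [169, 156]]
 nonblue 4933.5 [[327, 166], [323, 240], [334, 244], [342, 242], [385, 246], [394, 172], [364, 166]]Traceback (most recent call last):
  File "<stdin>", line 18, in <module>
IndexError: list index out of range
```

Run:
```python
from h import *
s=cv2.imread("pics/side0.png");t=cv2.imread("pics/top0.png")
V=lambda i:cv2.cvtColor(i,cv2.COLOR_BGR2HSV)[:,:,2]
for n,i,r,r2 in(("side",s,(145,236,40,60),(200,210,20,45)),("top",t,(140,150,50,45),(194,172,22,22))):
  for th in (55,75,90):
    m=(V(i)<th).astype(np.uint8)*255
    for rr in (r,r2):
        for c in blobs(m,rr,20)[:1]: print(n,th,cen(c),cv2.contourArea(c),cv2.minAreaRect(c))
hs=cv2.cvtColor(t,cv2.COLOR_BGR2HSV)
w=cv2.inRange(t,(150,150,150),(255,255,255));
c=blobs(w,(140,150,100,60))[0];print("white top",cv2.minAreaRect(cv2.convexHull(c)),cv2.approxPolyDP(cv2.convexHull(c),2,True)[:,0].tolist())
print(hs[206:227,356:378,1]);print(hs[206:227,356:378,2])
print(V(s)[138:154,296:322])
```

```text
side 55 [160.59589041 247.64764079] 219.0 ((160.5, 248.0), (14.0, 19.0), 90.0)
side 55 [208.48831909 232.84558405] 292.5 ((208.5261993408203, 232.52371215820312), (33.258453369140625, 10.486900329589844), 87.1375961303711)
side 75 [164.17457806 272.11445148] 316.0 ((163.98252868652344, 271.3689880371094), (20.419292449951172, 19.824556350708008), 82.40535736083984)
side 75 [208.36171236 232.23472823] 346.5 ((208.37586975097656, 232.51034545898438), (35.12824249267578, 11.626367568969727), 85.2363510131836)
side 90 [162.70608524 262.30081301] 676.5 ((162.11538696289062, 262.923095703125), (46.513023376464844, 22.078182220458984), 82.87498474121094)
side 90 [208.35015494 232.20672864] 376.5 ((208.2679443359375, 232.09115600585938), (36.05535888671875, 12.193649291992188), 86.98721313476562)
top 55 [159.72716489 169.69276394] 140.5 ((160.1999969482422, 170.1000213623047), (19.230182647705078, 10.733125686645508), 26.56505012512207)
top 55 [204.06557377 181.80601093] 61.0 ((204.00003051757812, 182.00001525878906), (11.31370735168457, 7.0710673332214355), 45.0)
top 75 [160.46958012 170.32
[... 5641 characters left out ...]
57 175 189
  198 204 204 199 182 149 152 170]
 [143 113 127 153 182 199 204 206 206 202 194 184 177 169 163 165 178 191
  199 204 202 190 163 130 162 172]
 [127 123 144 173 195 204 206 206 207 206 204 201 198 193 190 190 193 199
  202 203 196 174 140 140 167 174]
 [128 141 165 188 201 205 207 207 207 206 207 206 205 204 204 201 201 201
  202 198 184 152 121 153 171 175]
 [143 161 184 199 205 207 207 207 207 207 207 207 208 207 203 196 191 194
  195 188 162 127 142 165 173 176]
 [163 180 198 205 207 207 207 207 208 208 208 208 207 207 199 184 168 169
  173 164 136 132 160 171 174 175]
 [187 197 204 207 208 208 208 209 208 208 208 208 207 202 187 160 141 140
  142 130 118 153 169 175 175 176]]
```

Run:
```python
from h import *
s=cv2.imread("pics/side0.png");t=cv2.imread("pics/top0.png")
hs,ht=[cv2.cvtColor(i,cv2.COLOR_BGR2HSV) for i in(s,t)]
m=cv2.inRange(hs,(100,165,30),(125,255,140))|cv2.inRange(hs,(0,0,0),(180,255,75))
m=cv2.morphologyEx(m,cv2.MORPH_CLOSE,np.ones((3,3),np.uint8))
cg=blobs(m,(143,236,42,62))[0]; print("gauge side",cen(cg),cv2.contourArea(cg),cv2.minAreaRect(cg))
mt=(ht[:,:,2]<90).astype(np.uint8)*255
gt=cen(blobs(mt,(140,150,50,45))[0]); gs=cen(cg)
print("gauge",tri(gs,gt)); print("gauge by MAR",tri(cv2.minAreaRect(cg)[0],gt))
X=tri(gs,gt)[0]
msk=(hs[:,:,2]<85).astype(np.uint8)*255
print("marker",tri(cen(blobs(msk,(200,210,20,45))[0]),cen(blobs(mt,(194,172,22,22))[0])))
# rack plate: top corners on z=90
w=cv2.inRange(t,(150,150,150),(255,255,255)); c=cv2.convexHull(blobs(w,(140,150,100,60))[0])
P=np.array([T.plane(p,90)[:2] for p in cv2.boxPoints(cv2.minAreaRect(c))]); print("rack",P.round(1).tolist(),P.mean(0),[np.linalg.norm(P[i]-P[i-1]) for i in range(4)])
ww=cv2.inRange(s,(140,140,140),(255,255,255)); c=cv2.convexHull(blobs(ww,(125,230,125,90))[0]); a=cv2.approxPolyDP(c,3,True)[:,0]
print("rack side",[(p.tolist(),S.plane(p,90)[:2].round(1).tolist()) for p in a])
# eyelet
for th in (165,172): 
    h=blobs((ht[:,:,2]<th).astype(np.uint8)*255,(360,210,13,12))[0]; print("hole top",cen(h),cv2.minAreaRect(h))
    ct=cen(h)
for th in (190,195): 
    h=blobs((hs[:,:,2]<th).astype(np.uint8)*255,(303,142,12,8))[0]; print("hole side",cen(h),cv2.boundingRect(h)); print("eyelet",tri(cen(h),ct))
# plate outline (yellow corners)
print("yaw edges: fixture base top corners z=5")
nb=255-cv2.inRange(ht,(98,60,110),(112,255,255)); c=blobs(nb,(310,155,95,95))[0]; c=cv2.convexHull(c)
r=cv2.minAreaRect(c); P=np.array([T.plane(p,5)[:2] for p in cv2.boxPoints(r)]); print(r,P.round(1).tolist(),P.mean(0),[round(np.linalg.norm(P[i]-P[i-1]),1) for i in range(4)])
for p in cv2.approxPolyDP(c,2,True)[:,0]: print(p,T.plane(p,5)[:2].round(1))
b=cv2.resize(t[160:250,318:398],(640,720)[::1],interpolation=cv2.INTER_CUBIC); b=b[:600]
b2=cv2.resize(s[130:225,230:345],None,fx=6.4,fy=6.4,interpolation=cv2.INTER_CUBIC)[:600]
cv2.imwrite("pics/z2.png",b); cv2.imwrite("pics/z3.png",b2); print(b2.shape)
```

```text
gauge side [162.90568919 264.04963727] 873.0 ((163.0, 264.5000305175781), (49.645503997802734, 20.46341323852539), 81.38435363769531)
gauge (array([605.34377149, 249.31044049, 123.96462268]), np.float64(1.001869989929705))
gauge by MAR (array([605.3435308 , 249.4383957 , 123.39254103]), np.float64(0.7825189625912979))
marker (array([582.37260352, 162.38329836, 116.99425955]), np.float64(1.1180672969456065))
rack [[584.6, 290.6], [642.4, 277.0], [601.0, 122.1], [543.7, 136.5]] [592.92213375 206.5738868 ] [np.float64(159.4012536077856), np.float64(59.4361556498393), np.float64(160.3027515392758), np.float64(59.046503764695586)]
rack side [([241, 242], [545.7, 135.8]), ([166, 310], [586.2, 288.4]), ([129, 293], [642.6, 274.5]), ([200, 235], [608.3, 136.4]), ([219, 233], [583.7, 123.9])]
hole top [366.10840108 215.62330623] ((366.5, 215.5), (9.0, 9.0), 90.0)
hole top [365.95945946 215.59684685] ((366.0, 215.5), (9.0, 10.0), 90.0)
hole side [307.91975309 145.83950617] (304, 143, 10, 6)
eyelet (array([ 511.45730122, -163.30877707,  114.83995749]), np.float64(1.9364845234031407))
hole side [308.57539683 145.61111111] (304, 142, 11, 8)
eyelet (array([ 510.81995527, -163.27382704,  115.47032628]), np.float64(0.7264544529543466))
yaw edges: fixture base top corners z=5
((357.35064697265625, 205.52392578125), (63.5343132019043, 73.5564956665039), 3.900493860244751) [[462.7, -88.5], [631.4, -103.1], [619.8, -248.4], [451.8, -231.7]] [ 541.43777201 -167.93160674] [np.float64(143.6), np.float64(169.3), np.float64(145.9), np.float64(168.8)]
[330 167] [ 630.6 -107.3]
[391 172] [ 617.5 -247.1]
[384 244] [ 452.7 -226. ]
[324 239] [465.1 -90.5]
(600, 736, 3)
```

View pics/z2.png

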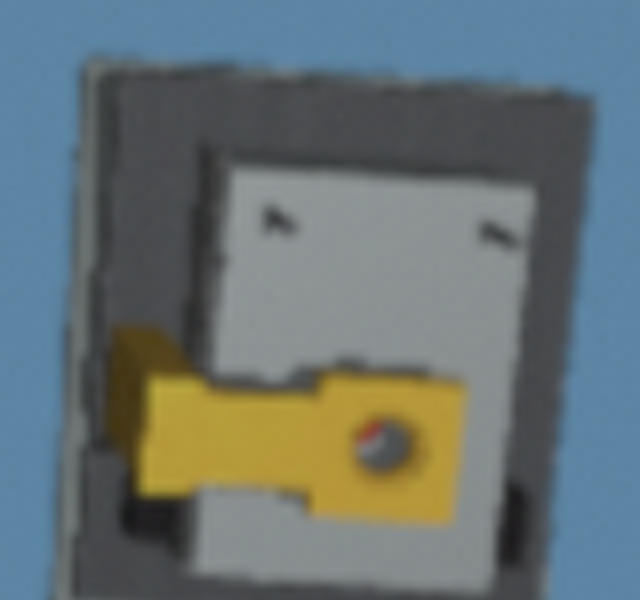

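View pics/z3.png

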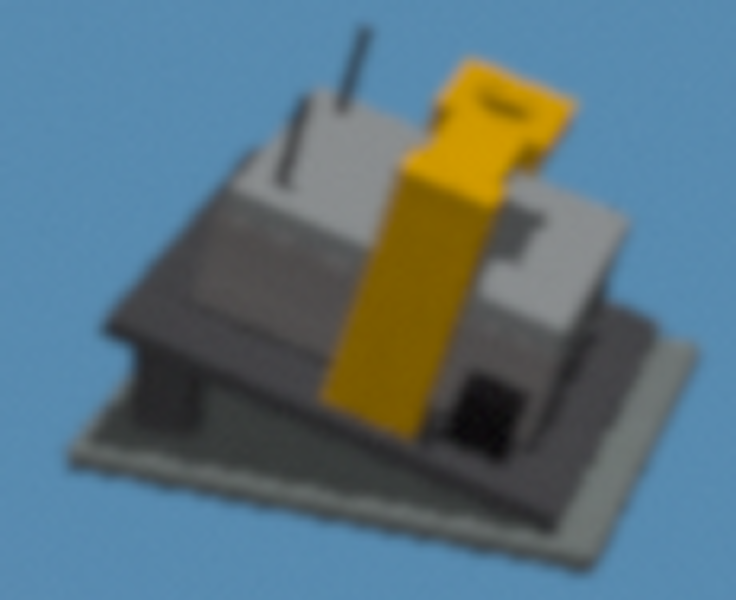

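The top zoom shows the box's top-face corners at about (232,165), (535,185), (490,590) and (190,575), with the hole at (385,447). In the side zoom they are at (235,190), (320,90), (630,215) and (570,330). I'll triangulate them for the box's yaw and tilt.

Run:
```python
from h import *
zt=lambda x,y:((x+.5)/8+317.5,(y+.5)/8+159.5); zs=lambda x,y:((x+.5)/6.4+229.5,(y+.5)/6.4+129.5)
top=[zt(232,165),zt(535,185),zt(490,590),zt(190,575)]; sd=[zs(235,190),zs(320,90),zs(630,215),zs(570,330)]
M=np.array([[55,40,45],[55,-40,45],[-55,-40,45],[-55,40,45]],float)
P=[]
for a,b in zip(sd,top):
    p,e=tri(a,b); P.append(p); print(p.round(1),round(e,1))
P=np.array(P); c=P.mean(0); print("sizes",[np.linalg.norm(P[i]-P[i-1]).round(1) for i in range(4)])
rot,_=R.align_vectors(P-c,M-M.mean(0)); m=rot.as_matrix(); print("R",m.round(3)); print("n",m[:,2],"tilt",np.degrees(np.arccos(m[2,2])),"yaw",np.degrees(np.arctan2(m[1,0],m[0,0])))
for yaw in (-4,-5,-6,-7):
    B=(R.from_euler("z",yaw,degrees=True)*R.from_euler("y",-15,degrees=True)).as_matrix()
    O=np.array([511,-163.3,115.2]); print(yaw,"eyelet in box-face frame",(B.T@(O-c)).round(1))
    Q=[]
    for b in top:
        d=T.ray(b); Q.append(T.C+d*((c-T.C)@B[:,2])/(d@B[:,2]))
    Q=(np.array(Q)-c)@B; print(Q.round(1).tolist())
```

```text
[ 586.  -130.3   91. ] 0.6
[ 580.2 -208.8   90.9] 0.2
[ 475.9 -200.1   65.8] 0.3
[ 480.3 -121.    65.1] 0.2
sizes [np.float64(109.2), np.float64(78.7), np.float64(107.6), np.float64(79.3)]
R [[ 0.969  0.078 -0.235]
 [-0.076  0.997  0.018]
 [ 0.235  0.     0.972]]
n [-0.23457516  0.01809501  0.97192956] tilt 13.607659122963884 yaw -4.4738140041569165
-4 eyelet in box-face frame [-9.4  0.4 40.8]
[[54.8, 38.8, 0.0], [54.2, -39.8, -0.0], [-54.0, -39.2, 0.0], [-55.0, 40.3, 0.0]]
-5 eyelet in box-face frame [-9.4  0.  40.8]
[[54.1, 39.7, 0.0], [54.9, -38.8, 0.0], [-53.3, -40.1, -0.0], [-55.7, 39.4, 0.0]]
-6 eyelet in box-face frame [-9.4 -0.3 40.8]
[[53.4, 40.6, 0.0], [55.6, -37.9, 0.0], [-52.6, -40.9, -0.0], [-56.4, 38.4, 0.0]]
-7 eyelet in box-face frame [-9.4 -0.7 40.8]
[[52.7, 41.4, -0.0], [56.2, -36.9, -0.0], [-51.9, -41.8, 0.0], [-57.1, 37.4, -0.0]]
```

```bash
cat >> h.py <<'E'
O=np.array([511,-163.3,114.8]); YAW=-4.6
B=(R.from_euler("z",YAW,degrees=True)*R.from_euler("y",-15,degrees=True)).as_matrix(); n=B[:,2]
G=np.array([605.0,249.6])
def down(yaw): # tool z down, closing axis y at angle yaw (deg)
    a=np.radians(yaw); y=np.array([np.cos(a),np.sin(a),0]); z=np.array([0,0,-1.]); return R.from_matrix(np.c_[np.cross(y,z),y,z]).as_rotvec()
def square(psi): # tool z = -n, closing axis at psi deg from box x
    a=np.radians(psi); y=B@[np.cos(a),np.sin(a),0]; z=-n; return R.from_matrix(np.c_[np.cross(y,z),y,z]).as_rotvec()
E
python3 - <<'E'
from h import *
for y in (-15,165): print(y,bot.solve_ik([*G,116],down(y)),bot.solve_ik([*G,230],down(y)))
for p in (0,180,90,-90,45,-45,-135,135):
    print(p,*[None if q is None else np.round(q,2) for q in (bot.solve_ik(O+n*d,square(p)) for d in (116,56))])
y=R.from_rotvec(bot.get_tool_rot()).as_matrix()[:,1]; print(np.degrees(np.arctan2(y[1],y[0])))
E
```

```text
-15 [ 2.12637505e-01  7.17496302e-01  1.22895806e+00 -4.44089210e-16
  1.19513829e+00  4.74436893e-01] [ 2.12637505e-01  6.22382133e-01  1.08826464e+00 -4.44089210e-16
  1.43094588e+00  4.74436893e-01]
165 [ 2.12637505e-01  7.17496302e-01  1.22895806e+00 -4.44089210e-16
  1.19513829e+00 -2.66715576e+00] [ 2.12637505e-01  6.22382133e-01  1.08826464e+00 -4.44089210e-16
  1.43094588e+00 -2.66715576e+00]
0 [-0.62  0.18  1.77  0.16  0.98 -0.61] [-0.6   0.28  1.8   0.17  0.84 -0.62]
180 [-0.62  0.18  1.77  0.16  0.98  2.53] [-0.6   0.28  1.8   0.17  0.84  2.52]
90 [-0.62  0.18  1.77  0.16  0.98 -2.18] [-0.6   0.28  1.8   0.17  0.84 -2.19]
-90 [-0.62  0.18  1.77  0.16  0.98  0.96] [-0.6   0.28  1.8   0.17  0.84  0.95]
45 [-0.62  0.18  1.77  0.16  0.98 -1.4 ] [-0.6   0.28  1.8   0.17  0.84 -1.41]
-45 [-0.62  0.18  1.77  0.16  0.98  0.17] [-0.6   0.28  1.8   0.17  0.84  0.16]
-135 [-0.62  0.18  1.77  0.16  0.98  1.74] [-0.6   0.28  1.8   0.17  0.84  1.74]
135 None None
65.37659973868934
```

Run:
```python
from h import *
o=down(-15)
bot.move_to([*G,250],o); bot.set_gripper(60,35)
bot.move_straight([*G,116],vel=120); print(bot.get_wrist_force())
bot.set_gripper(0,35); print("gap",bot.get_finger_gap(),bot.get_grasp_force(),bot.get_wrist_force())
bot.move_straight([*G,240],vel=100); print(bot.get_wrist_force(),bot.get_finger_gap())
bot.move_to([*(O+n*125)[:2],(O+n*125)[2]+40],square(0))
bot.move_straight(O+n*118,vel=80); bot.dwell(.3)
print(bot.get_time_s(),bot.get_ee_pos(),O+n*118,bot.get_wrist_force())
s,t=bot.capture("side"),bot.capture("top"); cv2.imwrite("pics/s1.png",s);cv2.imwrite("pics/t1.png",t)
u,v=S.proj(O+n*20),T.proj(O+n*20)
c=lambda i,p:cv2.resize(i[int(p[1])-38:int(p[1])+38,int(p[0])-25:int(p[0])+25],(395,600),interpolation=cv2.INTER_CUBIC)
cv2.imwrite("pics/z4.png",np.hstack([c(s,u),c(t,v)])); print(u,v)
```

```text
[-0.17569921 -0.27326078  0.37179929]
gap 24.91795149000808 34.99973279424012 [ 0.62117204 -0.04097465  1.15416824]
[-1.31749865  0.4550332  -0.99964244] 25.07167189391261
8.2167 [ 480.61675973 -160.92789266  229.05651487] [ 480.55772781 -160.85067294  228.7792475 ] [-0.07010876  0.3615872  -1.70448441]
[311.84072469 136.97079816] [367.82055889 217.32643147]
```

View pics/z4.png

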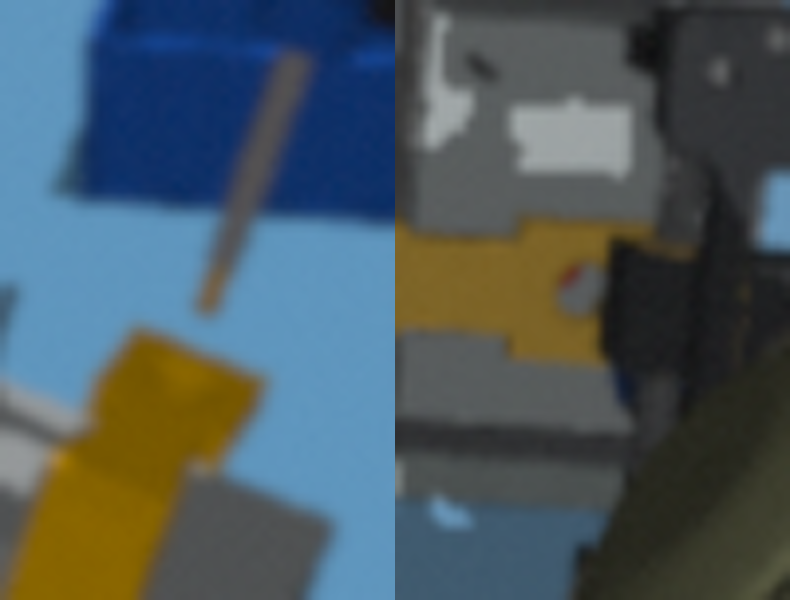

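The side view shows the stem straight, with the brass tip at about px (311.9,137.2), above the eyelet. In the top view the gripper hides the tip. I'll shift sideways, where both cameras should see it, and check it against the arm's kinematics.

Run:
```python
from h import *
print("pred tip here",S.proj(O+n*17),"fingertip top",T.proj(O+n*104), "tip top",T.proj(O+n*17))
p=O+n*118+[0,-110,40]
bot.move_straight(p,vel=120); bot.dwell(.3)
tip=np.array(bot.get_ee_pos())-101*n
s,t=bot.capture("side"),bot.capture("top"); cv2.imwrite("pics/s2.png",s);cv2.imwrite("pics/t2.png",t)
u,v=S.proj(tip),T.proj(tip); print("pred",u,v,"30 up stem",S.proj(tip+30*n),T.proj(tip+30*n),bot.get_time_s())
def c(i,p):
    x,y=int(p[0])-25,int(p[1])-38; print("origin",x,y); return cv2.resize(i[y:y+76,x:x+50],(395,600),interpolation=cv2.INTER_CUBIC)
cv2.imwrite("pics/z5.png",np.hstack([c(s,u),c(t,v)]))
```

```text
pred tip here [311.35778011 138.32979381] fingertip top [377.22894776 226.82790622] tip top [367.5209708  217.02387928]
pred [323.15306421  99.64192788] [431.18743944 215.14910649] 30 up stem [327.91972368  86.12685373] [437.07895117 218.38240158] 9.8417
origin 298 61
origin 406 177
```

View pics/z5.png

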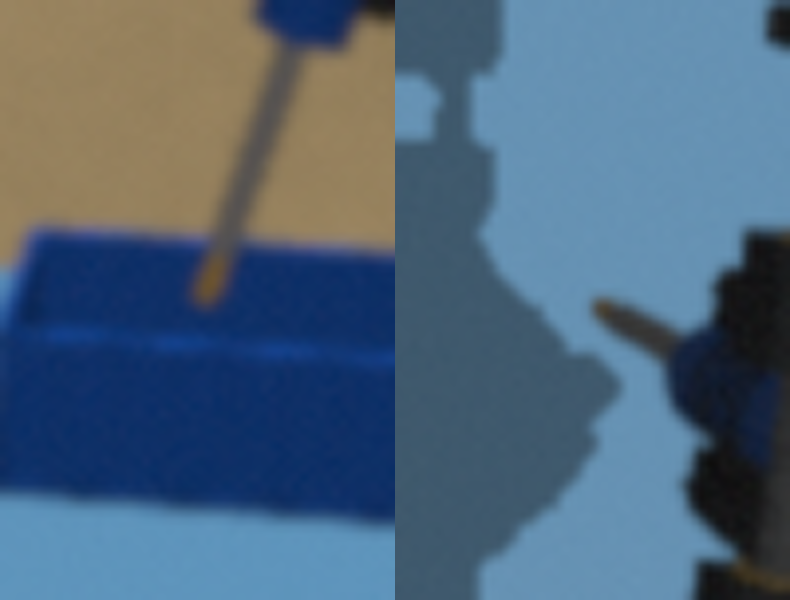

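The tip is at side px (323.5,99.4) and top px (430.8,214.7), against predictions of (323.2,99.6) and (431.2,215.1). Arm and cameras agree to within about 1 mm and the stem is straight, so I'll insert under force watch.

```bash
cat >> h.py <<'E'
D=np.array([-.4,-.4,0])
def fn(k=10):
    f=[]
    for _ in range(k): f.append(bot.get_wrist_force()); bot.dwell(.02)
    return np.mean(f,0),np.std(f,0)
E
python3 - <<'E'
from h import *
bot.move_straight(O+n*118+D,vel=100); bot.dwell(.3)
f0,sd=fn(20); print("f0",f0,sd,f0@n)
hit=bot.move_straight(O+n*67+D,vel=25,force_limit=4); print("hit",hit,(np.array(bot.get_ee_pos())-O)@n)
f,_=fn(); print("df box axes",B.T@(f-f0),bot.get_time_s())
np.save("f0.npy",f0)
E
```

```text
f0 [ 0.07917673  0.15536569 -1.28385237] [0.56503727 0.58342928 0.41786357] -1.257307668094612
hit False 67.17286834214678
df box axes [-0.27762274  0.07760162 -0.12199071] 14.15
```

Run:
```python
from h import *
f0=np.load("f0.npy")
for d in np.arange(65,57.4,-1.):
    bot.move_straight(O+n*d+D,vel=15); bot.dwell(.1)
    f,_=fn(20); g=B.T@(f-f0); print(d,((np.array(bot.get_ee_pos())-O)@n).round(2),g.round(2))
    if g[2]>1.7: break
print(bot.get_time_s(),bot.get_finger_gap())
s,t=bot.capture("side"),bot.capture("top"); cv2.imwrite("pics/s3.png",s)
u=S.proj(O); x,y=int(u[0])-33,int(u[1])-35; print(x,y)
cv2.imwrite("pics/z6.png",cv2.resize(s[y:y+60,x:x+66],(660,600),interpolation=cv2.INTER_CUBIC))
```

```text
65.0 65.1 [ 0.14 -0.24 -0.05]
64.0 64.11 [ 0.11 -0.27 -0.18]
63.0 63.09 [-0.25 -0.22 -0.33]
62.0 62.12 [-0.04 -0.18 -0.07]
61.0 61.12 [-0.14 -0.16 -0.12]
60.0 60.14 [-0.05 -0.04  0.87]
59.0 59.11 [ 0.07 -0.18  1.43]
58.0 58.12 [ 0.14 -0.48  1.72]
19.65 25.44480041583582
275 110
```

View pics/z6.png

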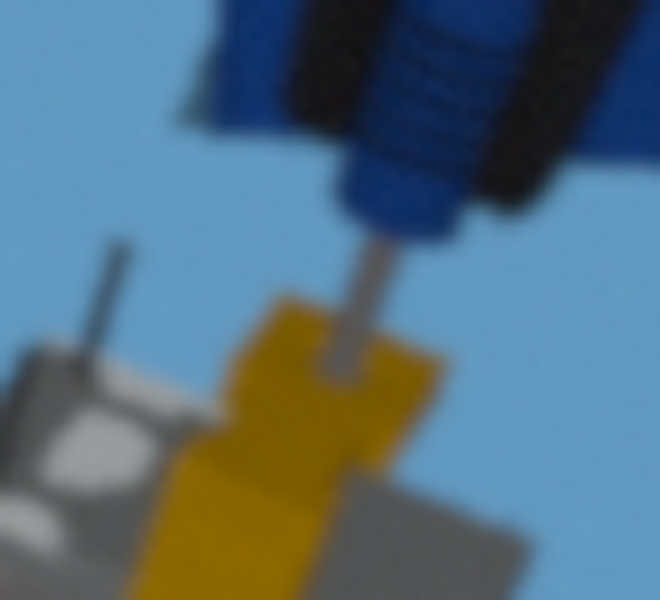

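The stem goes through the eyelet and contact began near 60.5 mm, about where the geometry put it, with negligible side force. Now I'll press to 5 mm and check the force.

Run:
```python
from h import *
f0=np.load("f0.npy")
for d in (57.,56.2,55.4):
    bot.move_straight(O+n*d+D,vel=10); bot.dwell(.1)
    f,_=fn(30); print(d,((np.array(bot.get_ee_pos())-O)@n).round(2),(B.T@(f-f0)).round(2))
z=-R.from_rotvec(bot.get_tool_rot()).as_matrix()[:,2]; print("deg off n",np.degrees(np.arccos(min(1,z@n))),bot.get_grasp_force(),bot.get_finger_gap(),bot.get_time_s())
```

```text
57.0 57.1 [ 0.12 -0.4   2.17]
56.2 56.29 [ 0.28 -0.3   2.27]
55.4 55.5 [ 0.5  -0.22  2.77]
deg off n 0.004180558085408155 34.99992124736309 25.241418932234787 22.3
```

```bash
python3 -c "
from plant import bot
print(bot.hand_in())"
```

```text
the job is handed in; nothing more can be done
None
```

I handed the job in at about 22 s, still gripping the gauge: stem through the eyelet, tip aimed at the red spot (not seen in the final pose) and square to the face, pressed about 4.9 mm (2.77 N).

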